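# Tighten the veneer press in cross order

## Task

The small veneer press on the bench is only finger-loose. Turn its four lever nuts clockwise about half a turn each, just until each comes up firm (about 12 N of push at the handle pin, never more than 20 N), in cross order: first the nut with the red handle, then the one diagonally opposite, then one of the other two and last the nut opposite that. Leave the plate nipped down evenly and do not disturb the things lying round the press.

Things in the scene. Friction and masses are not known exactly. Their poses are not given: they have to be found in the camera images.
- press: screw press fixed to the bench at any yaw: wooden bed 188 x 188 mm, glued panel and cork sheet on it, plate on top, four studs with lever nuts. Origin: under its centre at the underside of its feet, z up, x and y along the bed's sides. The tips of the studs are 87 mm up. From above the nuts go a, b, c, d clockwise: a (red handle) is opposite c, b opposite d. Clockwise from above tightens. Levers sweep round the outside of the corners
- plate: aluminium pressure plate 162 x 162 x 10 mm on springs, its top 50 mm above the press's underside when down (up to 57 before). Origin: centre of its underside. Each nut has 2.4 to 3.2 rad to go until that corner meets the cork; thread starts differ from stud to stud, so lever directions do not tell how much. Nuts stay where they are left
- hub_a (a point): top centre of the hub of the red-handled lever nut, on the stud axis, at (62, 62) mm in the press's x, y. 66 mm above the press's underside when the plate just meets the cork there, 2 mm higher per radian still to go. It turns stiffly (3 to 5 N at the handle); once the cork is met the push rises by about 2 N per mm of handle travel: 10 N is firm, 22 N too much. It stays where it is left
- tell_a (a point): top of the small brass load pin, 4 mm across, in the tip of the red-handled stud; it stands 87 mm above the press's underside and rises only while the nut is being pushed, about 0.07 mm per N at the handle: 0.5 mm or more counts as firm, 1.5 mm is overtight. Too fine a movement to be read well from poses or pictures
- knob_a (a point): middle of the upright round red plastic handle pin (12 mm across, 38 mm tall, free all round) on the lever arm of the red-handled nut, 45 mm from the stud axis and 20 mm above the hub's top: 86 mm above the press's underside when tight, up to 93 mm before. The arm is 10 mm wide, its top level with the hub's top
- hub_b (a point): top centre of the hub of the black-handled (clockwise next to the red one) lever nut, on the stud axis, at (62, -62) mm in the press's x, y. 66 mm above the press's underside when the plate just meets the cork there, 2 mm higher per radian still to go. It turns stiffly (3 to 5 N at the handle); once the cork is met the push rises by about 2 N per mm of handle travel: 10 N is firm, 22 N too much. It stays where it is left
- tell_b (a point): top of the small brass load pin, 4 mm across, in the tip of the black-handled (clockwise next to the red one) stud; it stands 87 mm above the press's underside and rises only while the nut is being pushed, about 0.07 mm per N at the handle: 0.5 mm or more counts as firm, 1.5 mm is overtight. Too fine a movement to be read well from poses or pictures
- knob_b (a point): middle of the upright round black plastic handle pin (12 mm across, 38 mm tall, free all round) on the lever arm of the black-handled (clockwise next to the red one) nut, 45 mm from the stud axis and 20 mm above the hub's top: 86 mm above the press's underside when tight, up to 93 mm before. The arm is 10 mm wide, its top level with the hub's top
- hub_c (a point): top centre of the hub of the black-handled (diagonally opposite the red one) lever nut, on the stud axis, at (-62, -62) mm in the press's x, y. 66 mm above the press's underside when the plate just meets the cork there, 2 mm higher per radian still to go. It turns stiffly (3 to 5 N at the handle); once the cork is met the push rises by about 2 N per mm of handle travel: 10 N is firm, 22 N too much. It stays where it is left
- tell_c (a point): top of the small brass load pin, 4 mm across, in the tip of the black-handled (diagonally opposite the red one) stud; it stands 87 mm above the press's underside and rises only while the nut is being pushed, about 0.07 mm per N at the handle: 0.5 mm or more counts as firm, 1.5 mm is overtight. Too fine a movement to be read well from poses or pictures
- knob_c (a point): middle of the upright round black plastic handle pin (12 mm across, 38 mm tall, free all round) on the lever arm of the black-handled (diagonally opposite the red one) nut, 45 mm from the stud axis and 20 mm above the hub's top: 86 mm above the press's underside when tight, up to 93 mm before. The arm is 10 mm wide, its top level with the hub's top
- hub_d (a point): top centre of the hub of the black-handled (anticlockwise next to the red one) lever nut, on the stud axis, at (-62, 62) mm in the press's x, y. 66 mm above the press's underside when the plate just meets the cork there, 2 mm higher per radian still to go. It turns stiffly (3 to 5 N at the handle); once the cork is met the push rises by about 2 N per mm of handle travel: 10 N is firm, 22 N too much. It stays where it is left
- tell_d (a point): top of the small brass load pin, 4 mm across, in the tip of the black-handled (anticlockwise next to the red one) stud; it stands 87 mm above the press's underside and rises only while the nut is being pushed, about 0.07 mm per N at the handle: 0.5 mm or more counts as firm, 1.5 mm is overtight. Too fine a movement to be read well from poses or pictures
- knob_d (a point): middle of the upright round black plastic handle pin (12 mm across, 38 mm tall, free all round) on the lever arm of the black-handled (anticlockwise next to the red one) nut, 45 mm from the stud axis and 20 mm above the hub's top: 86 mm above the press's underside when tight, up to 93 mm before. The arm is 10 mm wide, its top level with the hub's top
- green_case: dark green spectacles case, 70 x 119 x 31 mm, loose on the bench; leave alone; origin at the centre of its underside
- rivet_tin: small round tin, 43 mm across, 21 mm high, loose on the bench; leave alone; origin at the centre of its underside

How it is judged:
By the outcome, as a careful person would: the job done as asked, in the order asked, and still so for the second after the job is handed in, with the robot touching nothing.
It also fails if it takes over 72 s, if anything falls off the work surface, if the arm or the gripper's body presses on something with over 40 N, if the wrist force passes 120 N, or if a joint passes its speed limit or range.

## Robot

A 6-joint arm with a two-finger parallel gripper is mounted at the origin on a cart in front of the work surface, level with it; the furniture and walls round the work are solid. World frame = base frame: x ahead of the robot, y to its left, z up, the work surface at z = 0. Lengths are in m, angles in rad, forces in N, time in s.
With the tool pointing down it reaches from about 0.25 to 0.85 m from the base axis. Payload 12.5 kg.
Tool frame: the origin (TCP) lies at the very end of the fingers, on their centre line; the grasp point (between the pads) lies 19 mm behind it; z points along the fingers, y is the line along which they close (so a half turn about z gives the same grasp; the last joint's range is limited). The gripper opens to 93 mm and grips with 3 to 60 N. Pads are 15 mm wide; open, the fingers measure 128 mm over their backs; the gripper's body (75 mm by 188 mm) begins 65 mm behind the grasp point.
Start: joints at [1.215, 0.351, 1.652, -0, 1.139, -0.085], TCP at [0.147, 0.53, 0.219] pointing down, gripper open.
Joint ranges: [-2.75, 2.75], [-0.79, 2.1], [0.01, 2.65], [-1.57, 4.71], [0.07, 3.14], [-2.87, 2.87]. Speed limits (rad/s): [2.22, 2.22, 2.79, 3.14, 3.14, 3.14].

## Interface

Orientations are given as a unit quaternion [w, x, y, z].
In Python, from bench import monitor, optics, job gives the robot as it stands. The module is installed in compiled form; this text tells all that it offers.
- The arm moves only by the shell command python3 -m creep 'ROWS'. ROWS is JSON, a list that holds one entry, the list of rows, each a list of 5 numbers: the finger opening in m, from 0 to 0.093, then the shift along the tool's x, y, z in m, then the turn about the tool's z in rad. A call has exactly 10 rows; each row shifts and turns the commanded pose from where the row before left it, along the tool's axes as they then stand; what a row does not reach is not made up. A row lasts 1/8 s, in which the tool goes at most 62.5 mm and 10.7 degrees, less where a joint would pass 70% of its speed; a pose out of reach is approached as far as the arm can. A call is refused whole if a number of a shift passes 0.0625 or a number of a turn 0.188, either way. A call with a gripper value outside its range is refused whole. The fingers move at their own pace and stop on an object; the grip force is fixed at half the most. Time passes only in rows, so rows that do not move let the fingers close, or fill a call up. It gives the time, the measured TCP pose, the force, the opening and the grip force at its end, in the units of the state.
- monitor.get_state(): the state, without advancing time (a new reading comes with each control period).
- optics.snapshot(name): name is "scene" or "top" or "wrist"; returns (picture, depth): 420x560x3 uint8, red, green, blue; 420x560 float32, m along the optical axis (not along the pixel's ray), 0 where there is no reading.
- optics.calibration(name): a dict with "vertical_fov" (degrees; the focal length in pixels is half the picture's height over the tangent of half this angle, whatever the lens; pixels are square), "cx", "cy" (the principal point, pixels), "R" (3x3) and "t" (3): a world point X has camera coordinates R X + t; the wrist camera has in their place "mount" (4x4, takes a point from camera to tool coordinates, whose origin is the TCP and whose axes are the flange's). Camera axes: x right, y down, z forward; pixel columns grow to the right and rows downward; lengths in m; the calibration is good to about 2 mm. A picture is of the moment at which its call begins: read the wrist's pose just before it. calibration takes no time and is no camera call.
- job.job_done(): hands the job in; it is judged then, once.
The state is a dict: "time_s": time; "joint_pos": joint angles; "qd": joint speeds; "joint_torque": joint torques, N m; "tcp_pos": TCP position; "tool_rot": TCP orientation; "force": force on the tool from outside, world axes, zero at the start; "ft_torque": the same for the moment, N m; "grip_width": opening from 0.0 (shut) to 1.0 (fully open); "grasp_force": force on a finger pad.
Only numpy, scipy, OpenCV 4.12 (cv2) and the standard library are available. Lean on these libraries where they do the work, as an engineer would, in place of code of your own. Each camera call takes 0.05 s, during which the arm holds its last target. There are 200 camera calls.

## Working session

There is one attempt and no reset: what is moved stays moved. The work goes in short steps, Python scripts to look and compute and a shell command to move; the robot and the scene stay as the last step left them, time stands still between calls to the robot, and variables do not carry over. Pictures are saved under pics/ and viewed, at most 10 in all, crops included, and the job is handed in when it is done.

```bash
mkdir -p pics
python3 - <<'E'
from bench import monitor, optics
import cv2, numpy as np
print(monitor.get_state())
for n in ["top","scene"]:
    im,d=optics.snapshot(n); cv2.imwrite(f"pics/{n}0.png",im[:,:,::-1]); np.savez(f"{n}0.npz",im=im,d=d)
    print(n,optics.calibration(n))
print(optics.calibration("wrist"))
E
```

```text
{'time_s': 0.0, 'joint_pos': array([ 1.21542797e+00,  3.51238472e-01,  1.65240384e+00, -4.94604683e-06,
        1.13906552e+00, -8.45909089e-02]), 'qd': array([-0.00033402, -0.00081665,  0.00159583, -0.00185078,  0.00165806,
        0.00071192]), 'joint_torque': array([-1.85878285e-03, -4.97315633e+01, -2.85257810e+01,  6.98617660e-02,
        2.55912443e-02, -1.13986980e-04]), 'tcp_pos': array([0.14697224, 0.52966086, 0.21810789]), 'tool_rot': array([-1.19480180e-04,  1.34974438e-01,  9.90848924e-01, -5.44643243e-04]), 'force': array([ 0.14549836, -0.36283488,  0.07477577]), 'ft_torque': array([-0.05266099,  0.06824639, -0.08669968]), 'grasp_force': 0.0, 'grip_width': 1.0025245410063295}
top {'vertical_fov': 52.65991583681305, 'cx': 282.2544770209273, 'cy': 207.913773579704, 'R': array([[ 7.21020211e-03, -9.99973976e-01,  2.46501797e-04],
       [-9.84260960e-01, -7.14043278e-03, -1.76576829e-01],
       [ 1.76573994e-01,  1.03053253e-03, -9.84286830e-01]]), 't': array([-0.05938611,  0.58347752,  1.10922247])}
scene {'vertical_fov': 49.331282339894976, 'cx': 283.15598416936126, 'cy': 215.76770941215437, 'R': array([[ 0.75208432, -0.65899629, -0.00964723],
       [-0.28111679, -0.30751847, -0.90906861],
       [ 0.59610614,  0.68640825, -0.41653474]]), 't': array([-0.45462566,  0.24497891,  0.89906985])}
{'vertical_fov': 58.15584695098044, 'cx': 275.3849975609197, 'cy': 209.53430167584582, 'mount': array([[-1.94197115e-04, -9.69730807e-01, -2.44176419e-01,
         6.59273951e-02],
       [ 9.99999837e-01, -3.19642090e-04,  4.74123175e-04,
        -3.88592068e-04],
       [-5.37820910e-04, -2.44176287e-01,  9.69730711e-01,
        -1.65654284e-01],
       [ 0.00000000e+00,  0.00000000e+00,  0.00000000e+00,
         1.00000000e+00]])}
```

View pics/top0.png

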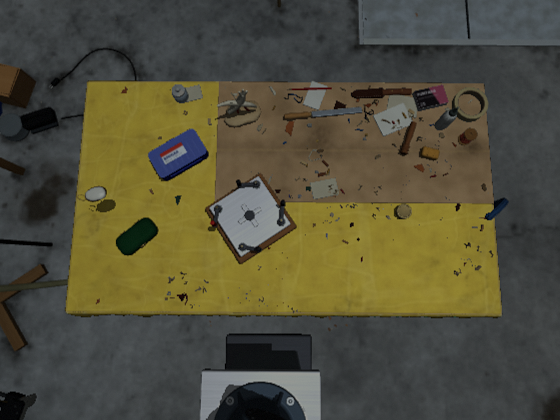

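View pics/scene0.png

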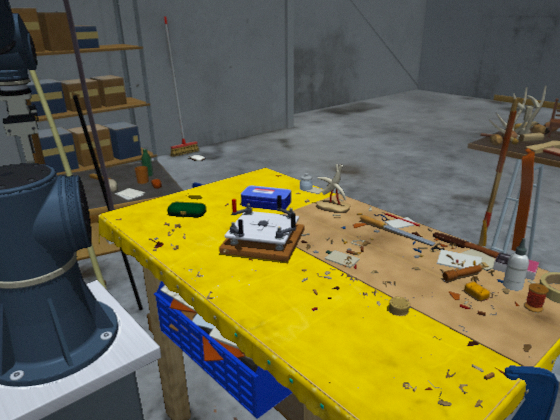

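The top view shows the press at about (250,218), with the red knob on its left corner at about (211,222). The green case is at (137,236) and the tin at (403,211). I'll crop in and compute the pose.

```bash
cat > h.py <<'E'
import numpy as np, cv2
from bench import monitor, optics
from scipy.spatial.transform import Rotation as Ro
def cal(n):
    c=optics.calibration(n); f=210/np.tan(np.radians(c["vertical_fov"]/2)); return c,f
def cam_pose(n,st=None):
    c,f=cal(n)
    if n!="wrist": return c["R"].T, -c["R"].T@c["t"], c, f
    q=st["tool_rot"]; R=Ro.from_quat([q[1],q[2],q[3],q[0]]).as_matrix(); M=c["mount"]
    return R@M[:3,:3], R@M[:3,3]+st["tcp_pos"], c, f
def cast(n,uv,z,st=None):
    R,t,c,f=cam_pose(n,st); uv=np.atleast_2d(uv).astype(float)
    d=np.c_[(uv[:,0]-c["cx"])/f,(uv[:,1]-c["cy"])/f,np.ones(len(uv))]@R.T
    return t+d*((z-t[2])/d[:,2])[:,None]
def proj(n,X,st=None):
    R,t,c,f=cam_pose(n,st); p=(np.atleast_2d(X)-t)@R
    return np.c_[c["cx"]+f*p[:,0]/p[:,2],c["cy"]+f*p[:,1]/p[:,2]]
E
python3 - <<'E'
from h import *
im=np.load("top0.npz")["im"]
hsv=cv2.cvtColor(im,cv2.COLOR_RGB2HSV)
m=((hsv[...,1]<50)&(hsv[...,2]>140)).astype(np.uint8); m[:, :200]=0;m[:,300:]=0;m[:170]=0;m[270:]=0
m=cv2.morphologyEx(m,cv2.MORPH_CLOSE,np.ones((9,9)))
c=max(cv2.findContours(m,0,2)[0],key=cv2.contourArea)
h=cast("top",c[:,0],0.055)[:,:2]*1000
print(cv2.minAreaRect(h.astype(np.float32)), cv2.contourArea(c))
r=((hsv[...,0]<8)|(hsv[...,0]>172))&(hsv[...,1]>120); r[:,:200]=0;r[:,300:]=0;r[:200]=0;r[260:]=0
ys,xs=np.nonzero(r); print(len(xs),xs.mean(),ys.mean(),cast("top",[xs.mean(),ys.mean()],.09))
cv2.imwrite("pics/crop1.png",cv2.resize(im[165:275,190:310,::-1],None,fx=5,fy=5,interpolation=cv2.INTER_CUBIC))
print(cast("top",[(137,236),(403,211),(205,207)],.02))
E
```

```text
((562.4892578125, 34.063331604003906), (156.3081512451172, 157.47909545898438), 34.01881408691406) 3041.0
25 215.28 223.8 [[0.53338014 0.12045696 0.09      ]]
[[ 0.5073795   0.34802831  0.02      ]
 [ 0.58327209 -0.39439958  0.02      ]
 [ 0.59065487  0.16225664  0.02      ]]
```

View pics/crop1.png

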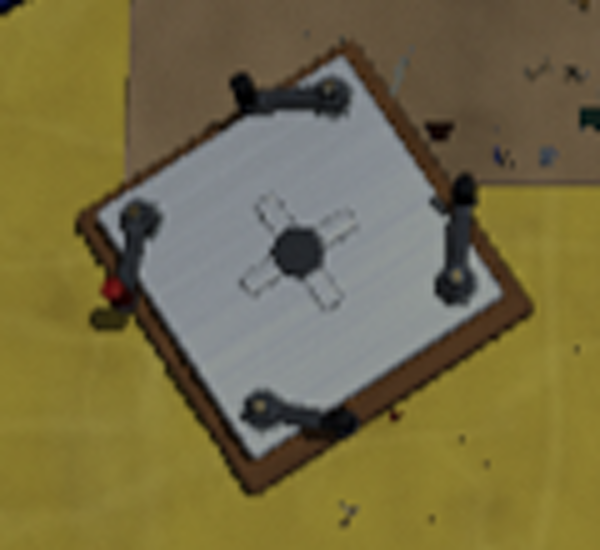

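The crop shows stud a (red) at (140,218), b at (332,95), c at (455,285) and d at (262,408). The pins are at (115,290), (243,90), (465,188) and (342,420). Next I'll move the wrist camera over the press.

```bash
python3 -m creep '[[[0.03,-0.04,-0.027,0,0],[0.03,-0.05,-0.034,0,0],[0.03,-0.05,-0.034,0,0],[0.03,-0.05,-0.034,0,0],[0.03,-0.05,-0.034,0,0],[0.03,-0.05,-0.034,0,0],[0.03,-0.05,-0.034,0,0],[0.03,-0.05,-0.034,0,0],[0.03,-0.05,-0.034,0,0],[0.03,-0.04,-0.03,0,0]]]'
python3 - <<'E'
from h import *
st=monitor.get_state(); im,d=optics.snapshot("wrist"); np.savez("w1.npz",im=im,d=d,p=st["tcp_pos"],q=st["tool_rot"]); cv2.imwrite("pics/w1.png",im[:,:,::-1])
print(st["tcp_pos"],st["joint_pos"],st["qd"])
E
```

```text
time_s: 1.35
tcp_pos: [0.5227, 0.0825, 0.2184]
tool_rot: [-0.0, 0.135, 0.991, -0.0]
force: [-0.3, 0.7, 0.7]
grip_width: 0.32
grasp_force: 0.0
[0.52266417 0.08253265 0.21840318] [ 6.86412950e-02  3.13319737e-01  1.70545881e+00 -3.94976761e-05
  1.12306941e+00 -1.23051799e+00] [-0.64884215  0.31822805 -0.43508368  0.00120875  0.11857436 -0.65055509]
```

View pics/w1.png

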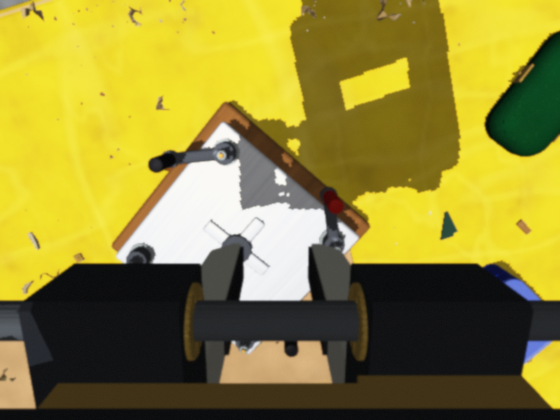

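The wrist view shows the red knob at (331,201) and its stud at (333,240). Stud d is at (222,153), and the gripper hides the rest. I'll shift so that the camera sees all four nuts.

```bash
python3 -m creep '[[[0.03,-0.029,-0.002,-0.008,0],[0.03,-0.029,-0.002,-0.008,0],[0.03,-0.029,-0.002,-0.008,0],[0.03,-0.029,-0.002,-0.008,0],[0.03,-0.029,-0.002,-0.008,0],[0.03,0,0,0,0],[0.03,0,0,0,0],[0.03,0,0,0,0],[0.03,0,0,0,0],[0.03,0,0,0,0]]]'
python3 - <<'E'
from h import *
st=monitor.get_state(); im,d=optics.snapshot("wrist"); np.savez("w2.npz",im=im,d=d,p=st["tcp_pos"],q=st["tool_rot"]); cv2.imwrite("pics/w2.png",im[:,:,::-1])
print(st["tcp_pos"],st["joint_pos"],st["qd"],st["force"])
E
```

```text
time_s: 2.65
tcp_pos: [0.6584, 0.0363, 0.2587]
tool_rot: [0.0, 0.135, 0.991, 0.0]
force: [0.1, -0.7, -0.3]
grip_width: 0.322
grasp_force: 0.0
[0.65844865 0.03628309 0.25873902] [-1.55324633e-02  5.21320169e-01  1.29278088e+00  2.09188047e-05
  1.32742867e+00 -1.31572644e+00] [-0.00332447  0.00165154 -0.00373971 -0.00026361  0.00102818 -0.0023216 ] [ 0.13801679 -0.69156959 -0.32851979]
```

View pics/w2.png

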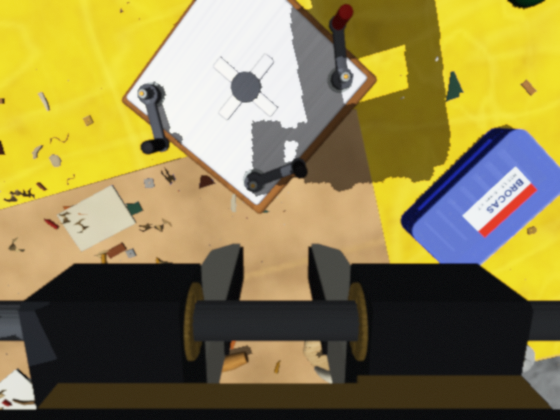

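This view shows stud tips a (344,76), b (256,181) and c (147,93). Pin tops are a (345,12), b (299,168) and c (151,146). From the first wrist view, stud d is at (222,153) and its pin top at (156,163).

Run:
```python
from h import *
def L(n):
    z=np.load(n); return z["im"],dict(tcp_pos=z["p"],tool_rot=z["q"])
i1,s1=L("w1.npz"); i2,s2=L("w2.npz")
S=dict(a=cast("wrist",(344,76),.087,s2)[0],b=cast("wrist",(256,181),.087,s2)[0],c=cast("wrist",(147,93),.087,s2)[0],d=cast("wrist",(222,153),.087,s1)[0],a1=cast("wrist",(334,240),.087,s1)[0])
K=dict(a=cast("wrist",(345,12),.111,s2)[0],b=cast("wrist",(299,168),.111,s2)[0],c=cast("wrist",(151,146),.111,s2)[0],d=cast("wrist",(156,163),.111,s1)[0])
for k in S: print(k,S[k][:2].round(4))
P=np.array([S[k][:2] for k in "abcd"]); Q=np.array([(62,62),(62,-62),(-62,-62),(-62,62)])/1e3
c=P[:3:2].mean(0); c=P.mean(0); A=(P-c).T@Q
yaw=np.arctan2(A[1,0]-A[0,1],A[0,0]+A[1,1]); R=np.array([[np.cos(yaw),-np.sin(yaw)],[np.sin(yaw),np.cos(yaw)]])
F=Q@R.T+c
print("c",c,"yaw",yaw); print("res mm",((F-P)*1e3).round(1))
for k,f,p in zip("abcd",F,P):
    v=K[k][:2]-p; th=np.arctan2(v[1],v[0]); t=f+.045*np.array([np.cos(th),np.sin(th)])
    print(k,"hub",f.round(4),"knob r",np.hypot(*v).round(4),"th",th.round(3),"knob",t.round(4), "px", proj("wrist",[*t,.111],s2 if k!="d" else s1).round(0))
big=np.hstack([cv2.resize(i2[0:200,120:390,::-1],None,fx=2,fy=2),cv2.resize(i1[130:280,110:240,::-1],None,fx=2,fy=2,).copy()[:0] if 0 else np.vstack([cv2.resize(i1[130:260,130:250,::-1],None,fx=2,fy=2),np.zeros((140,240,3),np.uint8)])])
cv2.imwrite("pics/big.png",big)
```

```text
a [0.58   0.1181]
b [0.6464 0.0212]
c [ 0.5484 -0.0473]
d [0.476  0.0519]
a1 [0.5692 0.1197]
c [0.562706   0.03599426] yaw 0.6017862901154608
res mm [[-1.3  4.1]
 [ 2.5 -1.2]
 [-1.7 -2.9]
 [ 0.5  0.1]]
a hub [0.5787 0.1222] knob r 0.0439 th 2.995 knob [0.5342 0.1288] px [[350.   7.]]
b hub [0.6489 0.02  ] knob r 0.0401 th 1.686 knob [0.6437 0.0647] px [[304. 169.]]
c hub [ 0.5467 -0.0502] knob r 0.0436 th -0.095 knob [ 0.5915 -0.0545] px [[147. 147.]]
d hub [0.4765 0.052 ] knob r 0.0449 th -1.735 knob [0.4692 0.0076] px [[156. 164.]]
```

View pics/big.png

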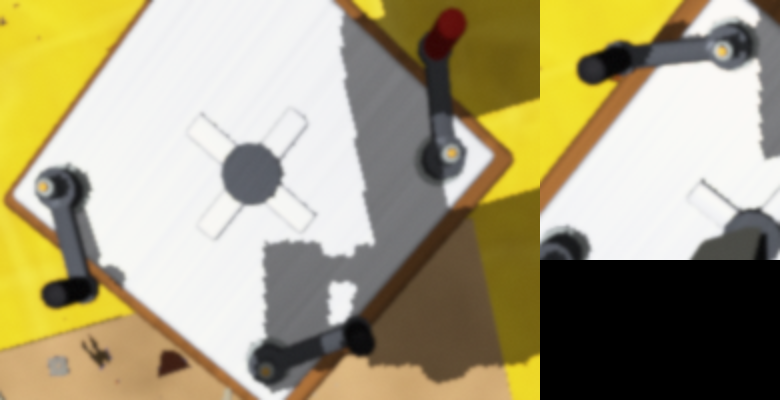

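The enlargement gives refined pixels: studs a (346,76.5), b (253,184.5), c (142,93.5) and d (221,155.5). Pin tops are a (347,10.5), b (300,170.5), c (147.5,148) and d (156.5,165).

Run:
```python
from h import *
def L(n):
    z=np.load(n); return z["im"],dict(tcp_pos=z["p"],tool_rot=z["q"])
i1,s1=L("w1.npz"); i2,s2=L("w2.npz")
px=dict(a=((346,76.5),(347,10.5),s2),b=((253,184.5),(300,170.5),s2),c=((142,93.5),(147.5,148),s2),d=((221,155.5),(156.5,165),s1))
P=np.array([cast("wrist",px[k][0],.087,px[k][2])[0][:2] for k in "abcd"]); Q=np.array([(62,62),(62,-62),(-62,-62),(-62,62)])/1e3
n=3; q0=Q[:n].mean(0); c=P[:n].mean(0); A=(P[:n]-c).T@(Q[:n]-q0)
yaw=np.arctan2(A[1,0]-A[0,1],A[0,0]+A[1,1]); R=np.array([[np.cos(yaw),-np.sin(yaw)],[np.sin(yaw),np.cos(yaw)]])
F=(Q-q0)@R.T+c
print("c",c-R@q0,"yaw",yaw); print("res mm",((F-P)*1e3).round(1))
for k,f,p in zip("abcd",F,P):
    v=cast("wrist",px[k][1],.111,px[k][2])[0][:2]-p; th=np.arctan2(v[1],v[0]); t=f+.045*np.array([np.cos(th),np.sin(th)])
    print(k,"hub",f.round(4),"knob r",np.hypot(*v).round(4),"th",th.round(3),"knob",t.round(4))
```

```text
c [0.56372625 0.03416193] yaw 0.5938473795369679
res mm [[-0.4  0.6]
 [ 1.  -0.2]
 [-0.6 -0.4]
 [-0.   0.2]]
a hub [0.5804 0.1202] knob r 0.0454 th 2.996 knob [0.5359 0.1268]
b hub [0.6498 0.0175] knob r 0.0439 th 1.678 knob [0.645  0.0622]
c hub [ 0.547  -0.0519] knob r 0.045 th -0.071 knob [ 0.5919 -0.0551]
d hub [0.4776 0.0509] knob r 0.0437 th -1.743 knob [0.4699 0.0065]
```

```bash
python3 -m creep '[[[0.03,0.0356,0.0136,0.02,0],[0.03,0.0356,0.0136,0.02,0],[0.03,0.0355,0.0136,0.02,0],[0.03,0.0355,0.0136,0.02,0],[0.03,0,0,0,-0.125],[0.03,0,0,0,0],[0.03,0,0,0.033,0],[0.03,0,0,0.033,0],[0.03,0,0,0.0327,0],[0.03,0,0,0,0]]]'
```

```text
time_s: 3.95
tcp_pos: [0.5353, 0.1261, 0.0784]
tool_rot: [-0.002, 0.074, 0.997, -0.0]
force: [0.2, -0.2, 0.8]
grip_width: 0.323
grasp_force: 0.0
```

```bash
python3 -m creep '[[[0.02,0,0,0,0],[0.02,0,0,0,0],[0.02,0.0005,0.004,0,0],[0.02,-0.0014,0.008,0,0.18],[0.02,-0.0014,0.008,0,0.18],[0.02,-0.0015,0.008,0,0.18],[0.02,-0.0014,0.008,0,0.18],[0.02,-0.0014,0.008,0,0.18],[0.02,-0.0015,0.008,0,0.18],[0.02,0,0,0,0]]]'
cat > c.py <<'E'
import sys
from h import *
H=dict(a=(.5804,.1202,2.996),b=(.6498,.0175,1.678),c=(.547,-.0519,-.071),d=(.4776,.0509,-1.743))[sys.argv[1]]
st=monitor.get_state(); q=st["tool_rot"]; R=Ro.from_quat([q[1],q[2],q[3],q[0]]).as_matrix()
v=st["tcp_pos"][:2]-H[:2]
print("TCP in tool frame rel hub mm",(R[:2,:2].T@v*1e3).round(1),"tool-x turned cw from start",((H[2]-np.arctan2(R[1,0],R[0,0])+1)%(2*np.pi)-1).round(3),"Force tool",(R.T@st["force"]).round(1),"j6",st["joint_pos"][5].round(2),"z",st["tcp_pos"][2].round(4),"w",(st["grip_width"]*93).round(1),"t",st["time_s"])
E
python3 c.py a
```

```text
time_s: 5.2
tcp_pos: [0.568, 0.1638, 0.0796]
tool_rot: [-0.001, 0.575, 0.818, -0.001]
force: [-4.0, -2.0, -1.7]
grip_width: 0.214
grasp_force: 1.9Traceback (most recent call last):
  File "c.py", line 6, in <module>
    print("TCP in tool frame rel hub mm",(R[:2,:2].T@v*1e3).round(1),"tool-x turned cw from start",((H[2]-np.arctan2(R[1,0],R[0,0])+1)%(2*np.pi)-1).round(3),"Force tool",(R.T@st["force"]).round(1),"j6",st["joint_pos"][5].round(2),"z",st["tcp_pos"][2].round(4),"w",(st["grip_width"]*93).round(1),"t",st["time_s"])
                                                                                                                                                                                                                                                                        ^^^^^^^^^^^^^^^^^^^^^^^^^^^
AttributeError: 'float' object has no attribute 'round'
```

```bash
sed -i 's/(st\["grip_width"\]\*93).round(1)/st["grip_width"]*93/' c.py; python3 c.py a; python3 -m creep '[[[0.02,-0.0014,0.008,0,0.18],[0.02,-0.0014,0.008,0,0.18],[0.02,-0.0015,0.008,0,0.18],[0.02,-0.0014,0.008,0,0.18],[0.02,-0.0014,0.008,0,0.18],[0.02,-0.0015,0.008,0,0.18],[0.02,-0.0006,0.004,0,0.09],[0.02,0,0,0,0],[0.02,0,0,0,0],[0.02,0,0,0,0]]]'; python3 c.py a
```

```text
TCP in tool frame rel hub mm [45.2  3.1] tool-x turned cw from start 1.079 Force tool [-0.5 -4.5  1.7] j6 -0.14 z 0.0796 w 19.902554972780482 t 5.2
time_s: 6.45
tcp_pos: [0.6153, 0.1482, 0.0798]
tool_rot: [-0.0, 0.931, 0.366, -0.0]
force: [-3.9, 4.0, -3.9]
grip_width: 0.218
grasp_force: 2.6
TCP in tool frame rel hub mm [44.6  3.3] tool-x turned cw from start 2.247 Force tool [-0.1 -5.6  3.9] j6 0.98 z 0.0798 w 20.271235193568458 t 6.45
```

```bash
python3 -m creep '[[[0.02,-0.0002,0.0017,0,0.037],[0.02,-0.0002,0.0017,0,0.037],[0.02,-0.0002,0.0017,0,0.037],[0.02,0,0,0,0],[0.02,0,0,0,0],[0.02,0,0,0,0],[0.02,0,0,0,0],[0.02,0,0,0,0],[0.02,0,0,0,0],[0.02,0,0,0,0]]]'; python3 c.py a
```

```text
time_s: 7.7
tcp_pos: [0.6183, 0.144, 0.0799]
tool_rot: [-0.0, 0.95, 0.314, -0.0]
force: [-4.0, 3.6, -4.5]
grip_width: 0.218
grasp_force: 2.5
TCP in tool frame rel hub mm [44.6  3.5] tool-x turned cw from start 2.358 Force tool [-1.1 -5.3  4.5] j6 1.09 z 0.0799 w 20.279274954486965 t 7.7
```

```bash
python3 -m creep '[[[0.02,-0.0002,0.0017,0.001,0.037],[0.02,-0.0002,0.0017,0.001,0.037],[0.02,-0.0002,0.0017,0.001,0.037],[0.02,0,0,0,0],[0.02,0,0,0,0],[0.02,0,0,0,0],[0.02,0,0,0,0],[0.02,0,0,0,0],[0.02,0,0,0,0],[0.02,0,0,0,0]]]'; python3 c.py a
```

```text
time_s: 8.95
tcp_pos: [0.6216, 0.1394, 0.0775]
tool_rot: [-0.0, 0.966, 0.26, 0.001]
force: [-2.0, 5.0, 4.0]
grip_width: 0.217
grasp_force: 2.6
TCP in tool frame rel hub mm [45.2  4.1] tool-x turned cw from start 2.471 Force tool [ 0.8 -5.3 -4. ] j6 1.19 z 0.0775 w 20.18852942613212 t 8.95
```

```bash
python3 -m creep '[[[0.02,-0.0003,0.0017,0,0.037],[0.02,-0.0003,0.0017,0,0.037],[0.02,-0.0003,0.0017,0,0.037],[0.02,0,0,0,0],[0.02,0,0,0,0],[0.02,0,0,0,0],[0.02,0,0,0,0],[0.02,0,0,0,0],[0.02,0,0,0,0],[0.02,0,0,0,0]]]'; python3 c.py a
```

```text
time_s: 10.2
tcp_pos: [0.6233, 0.1344, 0.0774]
tool_rot: [-0.0, 0.979, 0.206, 0.001]
force: [-0.5, 5.0, 4.1]
grip_width: 0.221
grasp_force: 2.4
TCP in tool frame rel hub mm [45.   4.3] tool-x turned cw from start 2.582 Force tool [ 1.6 -4.8 -4.1] j6 1.3 z 0.0774 w 20.552729525323752 t 10.2
```

```bash
python3 -m creep '[[[0.02,-0.0003,0.0018,0,0.04],[0.02,-0.0002,0.0018,0,0.04],[0.02,-0.0002,0.0018,0,0.04],[0.02,0,0,0,0],[0.02,0,0,0,0],[0.02,0,0,0,0],[0.02,0,0,0,0],[0.02,0,0,0,0],[0.02,0,0,0,0],[0.02,0,0,0,0]]]'; python3 c.py a
```

```text
time_s: 11.45
tcp_pos: [0.6246, 0.1291, 0.0773]
tool_rot: [-0.0, 0.989, 0.147, 0.001]
force: [-0.1, 5.8, 1.9]
grip_width: 0.216
grasp_force: 2.4
TCP in tool frame rel hub mm [44.8  4.3] tool-x turned cw from start 2.701 Force tool [ 1.6 -5.6 -1.9] j6 1.41 z 0.0773 w 20.073489406289962 t 11.45
```

```bash
python3 -m creep '[[[0.02,-0.0003,0.0018,0,0.04],[0.02,-0.0002,0.0018,0,0.04],[0.02,-0.0002,0.0018,0,0.04],[0.02,0,0,0,0],[0.02,0,0,0,0],[0.02,0,0,0,0],[0.02,0,0,0,0],[0.02,0,0,0,0],[0.02,0,0,0,0],[0.02,0,0,0,0]]]'; python3 c.py a
```

```text
time_s: 12.7
tcp_pos: [0.6252, 0.1237, 0.0772]
tool_rot: [-0.0, 0.996, 0.087, 0.001]
force: [0.0, 5.3, 2.4]
grip_width: 0.216
grasp_force: 2.5
TCP in tool frame rel hub mm [44.7  4.4] tool-x turned cw from start 2.821 Force tool [ 0.9 -5.2 -2.4] j6 1.52 z 0.0772 w 20.045872976445406 t 12.7
```

```bash
python3 -m creep '[[[0.02,-0.0002,0.0018,0,0.04],[0.02,-0.0002,0.0018,0,0.04],[0.02,-0.0002,0.0018,0,0.04],[0.02,0,0,0,0],[0.02,0,0,0,0],[0.02,0,0,0,0],[0.02,0,0,0,0],[0.02,0,0,0,0],[0.02,0,0,0,0],[0.02,0,0,0,0]]]'; python3 c.py a
```

```text
time_s: 13.95
tcp_pos: [0.6252, 0.1187, 0.0771]
tool_rot: [-0.001, 1.0, 0.027, 0.001]
force: [0.5, 7.9, 2.0]
grip_width: 0.216
grasp_force: 4.0
TCP in tool frame rel hub mm [44.6  3.9] tool-x turned cw from start 2.941 Force tool [ 1.  -7.8 -2. ] j6 1.63 z 0.0771 w 20.098524796773535 t 13.95
```

```bash
python3 -m creep '[[[0.02,-0.0002,0.0012,0,0.026],[0.02,-0.0002,0.0012,0,0.026],[0.02,0,0,0,0],[0.02,0,0,0,0],[0.02,0,0,0,0],[0.02,0,0,0,0],[0.02,0,0,0,0],[0.02,0,0,0,0],[0.02,0,0,0,0],[0.02,0,0,0,0]]]'; python3 c.py a
```

```text
time_s: 15.2
tcp_pos: [0.6249, 0.1168, 0.0772]
tool_rot: [-0.001, 1.0, 0.001, 0.001]
force: [-0.3, 10.1, 1.1]
grip_width: 0.219
grasp_force: 5.4
TCP in tool frame rel hub mm [44.5  3.5] tool-x turned cw from start 2.993 Force tool [ -0.3 -10.1  -1. ] j6 1.68 z 0.0772 w 20.374429760786633 t 15.2
```

```bash
python3 -m creep '[[[0.02,-0.0001,0.0009,0,0.02],[0.02,-0.0001,0.0009,0,0.02],[0.02,0,0,0,0],[0.02,0,-0.0045,0,0],[0.02,0,0,0,0],[0.025,0,0,-0.03,0],[0.03,0,0,-0.03,0],[0.03,0,0,0,-0.185],[0.03,0,0,0,-0.185],[0.03,0,0,0,-0.185]]]'; python3 c.py a
python3 - <<'E'
from h import *
st=monitor.get_state();q=st["tool_rot"]; R=Ro.from_quat([q[1],q[2],q[3],q[0]]).as_matrix()
a=np.arctan2(R[1,0],R[0,0]); print("x ang",a,st["tcp_pos"])
tgt=-.071+np.pi; print("turn needed", -((tgt-a)%(2*np.pi)))
d=np.array([.5919,-.0551])-st["tcp_pos"][:2]; print("world d",d, "in final tool axes: x",d@[np.cos(tgt),np.sin(tgt)],"y",d@[np.sin(tgt),-np.cos(tgt)])
E
```

```text
time_s: 16.45
tcp_pos: [0.6247, 0.1176, 0.1369]
tool_rot: [0.001, 0.966, 0.259, 0.0]
force: [-0.9, 0.4, -0.2]
grip_width: 0.323
grasp_force: 0.0
TCP in tool frame rel hub mm [37.1 24.4] tool-x turned cw from start 2.472 Force tool [-0.6 -0.8  0.2] j6 1.16 z 0.1369 w 30.014705987607652 t 16.45
x ang 0.5235681824170336 [0.62473476 0.11762989 0.1369217 ]
turn needed -2.5470244711727594
world d [-0.03283476 -0.17272989] in final tool axes: x 0.02049851059054226 y -0.1746240193794829
```

```bash
cat > t.py <<'E'
# world delta spread over n rows while turning by w per row, starting at tool x angle a
import sys, numpy as np
a,dx,dy,n,w=map(float,sys.argv[1:]); n=int(n)
for i in range(n):
    print([round((dx*np.cos(a)+dy*np.sin(a))/n,4),round((dx*np.sin(a)-dy*np.cos(a))/n,4)],end=" "); a-=w
E
python3 t.py 0.5236 -0.0328 -0.1727 10 -0.185
```

```text
[np.float64(-0.0115), np.float64(0.0133)] [np.float64(-0.0137), np.float64(0.011)] [np.float64(-0.0155), np.float64(0.0083)] [np.float64(-0.0168), np.float64(0.0053)] [np.float64(-0.0175), np.float64(0.0021)] [np.float64(-0.0175), np.float64(-0.0012)] [np.float64(-0.017), np.float64(-0.0044)] [np.float64(-0.0159), np.float64(-0.0074)] [np.float64(-0.0143), np.float64(-0.0102)] [np.float64(-0.0122), np.float64(-0.0127)]
```

```bash
python3 -m creep '[[[0.03,-0.0115,0.0133,0,-0.185],[0.03,-0.0137,0.011,0,-0.185],[0.03,-0.0155,0.0083,0,-0.185],[0.03,-0.0168,0.0053,0,-0.185],[0.03,-0.0175,0.0021,0,-0.185],[0.03,-0.0175,-0.0012,0,-0.185],[0.03,-0.017,-0.0044,0,-0.185],[0.03,-0.0159,-0.0074,0,-0.185],[0.03,-0.0143,-0.0102,0,-0.185],[0.03,-0.0122,-0.0127,0,-0.185]]]'; python3 c.py c
python3 - <<'E'
from h import *
st=monitor.get_state();im,d=optics.snapshot("scene"); cv2.imwrite("pics/s1.png",cv2.resize(im[120:300,150:370,::-1],None,fx=3,fy=3))
q=st["tool_rot"]; R=Ro.from_quat([q[1],q[2],q[3],q[0]]).as_matrix()
a=np.arctan2(R[1,0],R[0,0]); print("x ang",a,st["tcp_pos"],st["qd"][5])
E
```

```text
time_s: 17.7
tcp_pos: [0.5903, -0.0554, 0.1369]
tool_rot: [0.0, 0.375, 0.927, -0.0]
force: [0.3, 0.0, -0.1]
grip_width: 0.32
grasp_force: 0.0
TCP in tool frame rel hub mm [-33.6  27.6] tool-x turned cw from start 3.839 Force tool [-0.2  0.2  0.1] j6 -0.97 z 0.1369 w 29.775293401967485 t 17.7
x ang 2.3736264961692153 [ 0.59029853 -0.05540057  0.13690371] -1.706813575382617
```

View pics/s1.png

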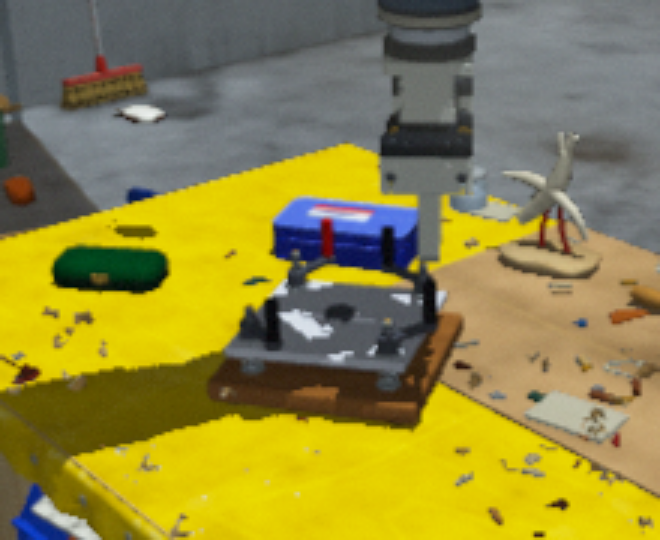

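The scene crop shows the red lever swung over to its new direction. The fingers are above pin c and nothing has been disturbed.

```bash
python3 -m creep '[[[0.03,0,0,0,-0.1755],[0.03,0,0,0,-0.1755],[0.03,0,0,0,-0.1755],[0.03,0,0,0,-0.1755],[0.03,-0.0015,0,0,0],[0.03,0,0,0.029,0],[0.03,0,0,0.03,0],[0.03,0,0,0,0],[0.02,0,0,0,0],[0.02,0,0,0,0]]]'; python3 c.py c
```

```text
time_s: 19.0
tcp_pos: [0.5925, -0.0545, 0.0793]
tool_rot: [0.001, 0.037, 0.999, -0.0]
force: [0.6, 0.6, 0.4]
grip_width: 0.223
grasp_force: 0.0
TCP in tool frame rel hub mm [-45.6   0.8] tool-x turned cw from start 3.145 Force tool [-0.6  0.6 -0.4] j6 -1.67 z 0.0793 w 20.719221472494716 t 19.0
```

```bash
python3 -m creep '[[[0.02,0.0003,-0.0048,0,0],[0.02,0.0014,-0.008,0.0003,0.18],[0.02,0.0014,-0.008,0.0003,0.18],[0.02,0.0015,-0.008,0.0003,0.18],[0.02,0.0014,-0.008,0.0003,0.18],[0.02,0.0014,-0.008,0.0003,0.18],[0.02,0.0015,-0.008,0.0003,0.18],[0.02,0.0014,-0.008,0.0003,0.18],[0.02,0.0014,-0.008,0.0003,0.18],[0.02,0.0015,-0.008,0.0003,0.18]]]'; python3 c.py c
```

```text
time_s: 20.25
tcp_pos: [0.5385, -0.0969, 0.0762]
tool_rot: [0.002, 0.751, 0.66, 0.001]
force: [5.5, -2.7, -2.4]
grip_width: 0.216
grasp_force: 2.9
TCP in tool frame rel hub mm [-45.7  -2.6] tool-x turned cw from start 4.771 Force tool [-2.   5.8  2.4] j6 -0.13 z 0.0762 w 20.084474332587813 t 20.25
```

```bash
python3 -m creep '[[[0.02,0.0014,-0.0076,0.0003,0.17],[0.02,0.0015,-0.0076,0.0003,0.17],[0.02,0.0014,-0.0076,0.0003,0.17],[0.02,0.0015,-0.0076,0.0003,0.17],[0.02,0.0014,-0.0076,0.0003,0.17],[0.02,0,0,0,0],[0.02,0,0,0,0],[0.02,0,0,0,0],[0.02,0,0,0,0],[0.02,0,0,0,0]]]'; python3 c.py c
```

```text
time_s: 21.5
tcp_pos: [0.5077, -0.0738, 0.0741]
tool_rot: [0.001, 0.956, 0.294, 0.0]
force: [0.3, -6.1, 1.3]
grip_width: 0.219
grasp_force: 2.4
TCP in tool frame rel hub mm [-44.9  -4. ] tool-x turned cw from start -0.669 Force tool [-3.2  5.2 -1.3] j6 0.74 z 0.0741 w 20.36216336493078 t 21.5
```

```bash
python3 -m creep '[[[0.02,0.0002,-0.0018,0,0.04],[0.02,0.0002,-0.0018,0,0.04],[0.02,0.0002,-0.0018,0,0.04],[0.02,0,0,0,0],[0.02,0,0,0,0],[0.02,0,0,0,0],[0.02,0,0,0,0],[0.02,0,0,0,0],[0.02,0,0,0,0],[0.02,0,0,0,0]]]'; python3 c.py c
```

```text
time_s: 22.75
tcp_pos: [0.5051, -0.0689, 0.074]
tool_rot: [0.0, 0.972, 0.237, 0.0]
force: [-0.2, -5.6, 0.7]
grip_width: 0.216
grasp_force: 2.5
TCP in tool frame rel hub mm [-45.   -4.2] tool-x turned cw from start -0.549 Force tool [-2.8  4.9 -0.7] j6 0.87 z 0.074 w 20.07870399137531 t 22.75
```

```bash
python3 -m creep '[[[0.02,0.0002,-0.0018,0,0.04],[0.02,0.0002,-0.0018,0,0.04],[0.02,0.0002,-0.0018,0,0.04],[0.02,0,0,0,0],[0.02,0,0,0,0],[0.02,0,0,0,0],[0.02,0,0,0,0],[0.02,0,0,0,0],[0.02,0,0,0,0],[0.02,0,0,0,0]]]'; python3 c.py c
```

```text
time_s: 24.0
tcp_pos: [0.5032, -0.0637, 0.0738]
tool_rot: [0.0, 0.984, 0.178, 0.0]
force: [-0.5, -5.8, -1.1]
grip_width: 0.219
grasp_force: 2.4
TCP in tool frame rel hub mm [-45.1  -4.3] tool-x turned cw from start -0.429 Force tool [-2.5  5.3  1.1] j6 1.0 z 0.0738 w 20.332840680047283 t 24.0
```

```bash
python3 -m creep '[[[0.02,0.0002,-0.0018,0,0.04],[0.02,0.0002,-0.0018,0,0.04],[0.02,0.0002,-0.0018,0,0.04],[0.02,0,0,0,0],[0.02,0,0,0,0],[0.02,0,0,0,0],[0.02,0,0,0,0],[0.02,0,0,0,0],[0.02,0,0,0,0],[0.02,0,0,0,0]]]'; python3 c.py c
```

```text
time_s: 25.25
tcp_pos: [0.502, -0.0582, 0.0737]
tool_rot: [0.0, 0.993, 0.119, -0.0]
force: [0.7, -4.9, -2.6]
grip_width: 0.215
grasp_force: 2.6
TCP in tool frame rel hub mm [-45.2  -4.4] tool-x turned cw from start -0.309 Force tool [-0.5  4.9  2.6] j6 1.13 z 0.0737 w 19.976858050764122 t 25.25
```

```bash
python3 -m creep '[[[0.02,0.0002,-0.0018,0.0003,0.04],[0.02,0.0002,-0.0018,0.0003,0.04],[0.02,0.0002,-0.0018,0.0003,0.04],[0.02,0,0,0,0],[0.02,0,0,0,0],[0.02,0,0,0,0],[0.02,0,0,0,0],[0.02,0,0,0,0],[0.02,0,0,0,0],[0.02,0,0,0,0]]]'; python3 c.py c
```

```text
time_s: 26.5
tcp_pos: [0.5014, -0.0528, 0.073]
tool_rot: [0.0, 0.998, 0.059, -0.0]
force: [-1.7, -5.5, 1.0]
grip_width: 0.216
grasp_force: 2.4
TCP in tool frame rel hub mm [-45.4  -4.4] tool-x turned cw from start -0.189 Force tool [-2.4  5.3 -1. ] j6 1.26 z 0.073 w 20.112189674218783 t 26.5
```

```bash
python3 -m creep '[[[0.02,0.0003,-0.0018,0,0.04],[0.02,0.0003,-0.0018,0,0.04],[0.02,0.0003,-0.0018,0,0.04],[0.02,0,0,0,0],[0.02,0,0,0,0],[0.02,0,0,0,0],[0.02,0,0,0,0],[0.02,0,0,0,0],[0.02,0,0,0,0],[0.02,0,0,0,0]]]'; python3 c.py c
```

```text
time_s: 27.75
tcp_pos: [0.5017, -0.0473, 0.0729]
tool_rot: [0.0, 1.0, -0.001, -0.0]
force: [-1.6, -4.9, 0.7]
grip_width: 0.217
grasp_force: 2.4
TCP in tool frame rel hub mm [-45.3  -4.5] tool-x turned cw from start -0.069 Force tool [-1.6  4.9 -0.7] j6 1.39 z 0.0729 w 20.20867195688644 t 27.75
```

```bash
python3 -m creep '[[[0.02,0.0003,-0.0018,0,0.04],[0.02,0.0003,-0.0018,0,0.04],[0.02,0.0003,-0.0018,0,0.04],[0.02,0,0,0,0],[0.02,0,0,0,0],[0.02,0,0,0,0],[0.02,0,0,0,0],[0.02,0,0,0,0],[0.02,0,0,0,0],[0.02,0,0,0,0]]]'; python3 c.py c
```

```text
time_s: 29.0
tcp_pos: [0.5026, -0.0426, 0.0729]
tool_rot: [0.001, 0.998, -0.061, -0.001]
force: [-2.9, -9.9, 1.6]
grip_width: 0.217
grasp_force: 5.4
TCP in tool frame rel hub mm [-45.2  -3.9] tool-x turned cw from start 0.051 Force tool [-1.7 10.1 -1.6] j6 1.52 z 0.0729 w 20.212534827326426 t 29.0
```

```bash
python3 -m creep '[[[0.02,0.0001,-0.0009,0,0.02],[0.02,0.0001,-0.0009,0,0.02],[0.02,0,0,0,0],[0.02,0,0.0045,0,0],[0.02,0,0,0,0],[0.025,0,0,-0.031,0],[0.03,0,0,-0.031,0],[0.03,0,0,0,-0.185],[0.03,0,0,0,-0.185],[0.03,0,0,0,-0.185]]]'; python3 c.py c
python3 - <<'E'
from h import *
st=monitor.get_state();q=st["tool_rot"]; R=Ro.from_quat([q[1],q[2],q[3],q[0]]).as_matrix()
print("x ang",np.arctan2(R[1,0],R[0,0]),st["tcp_pos"],st["joint_pos"])
E
python3 t.py 0.393 -0.0324 0.0493 20 -0.185
```

```text
time_s: 30.25
tcp_pos: [0.5027, -0.0441, 0.135]
tool_rot: [-0.0, 0.98, 0.198, 0.0]
force: [0.0, 0.2, 0.3]
grip_width: 0.327
grasp_force: 0.0
TCP in tool frame rel hub mm [-37.8 -24.4] tool-x turned cw from start -0.47 Force tool [ 0.1 -0.2 -0.3] j6 0.99 z 0.135 w 30.399020902491287 t 30.25
x ang 0.3987558904040703 [ 0.5027337  -0.04407049  0.13499414] [-1.80056064e-01  3.78594158e-01  1.84712118e+00  7.89892010e-04
  9.16029864e-01  9.91503235e-01]
[np.float64(-0.0006), np.float64(-0.0029)] [np.float64(-0.0), np.float64(-0.0029)] [np.float64(0.0005), np.float64(-0.0029)] [np.float64(0.0011), np.float64(-0.0028)] [np.float64(0.0015), np.float64(-0.0025)] [np.float64(0.002), np.float64(-0.0022)] [np.float64(0.0023), np.float64(-0.0018)] [np.float64(0.0026), np.float64(-0.0013)] [np.float64(0.0028), np.float64(-0.0008)] [np.float64(0.0029), np.float64(-0.0003)] [np.float64(0.0029), np.float64(0.0003)] [np.float64(0.0028), np.float64(0.0008)] [np.float64(0.0026), np.float64(0.0013)] [np.float64(0.0024), np.float64(0.0018)] [np.float64(0.002), np.float64(0.0022)] [np.float64(0.0016), np.float64(0.0025)] [np.float64(0.0011), np.float64(0.0028)] [np.float64(0.0005), np.float64(0.0029)] [np.float64(0.0), np.float64(0.0029)] [np.float64(-0.0005), np.float64(0.0029)]
```

```bash
for i in 1; do python3 -m creep '[[[0.03,0,0,0,-0.185],[0.03,0,0,0,-0.185],[0.03,0,0,0,-0.185],[0.03,0,0,0,-0.185],[0.03,0,0,0,-0.185],[0.03,0,0,0,-0.185],[0.03,0,0,0,-0.185],[0.03,0,0,0,-0.185],[0.03,0,0,0,-0.185],[0.03,0,0,0,-0.185]]]'; done
python3 -m creep '[[[0.03,0,0,0,-0.185],[0.03,0,0,0,-0.185],[0.03,0,0,0,-0.185],[0.03,0,0,0,-0.185],[0.03,0,0,0,-0.185],[0.03,0,0,0,-0.185],[0.03,0,0,0,-0.185],[0.03,0,0,0,-0.185],[0.03,0,0,0,-0.185],[0.03,0,0,0,-0.157]]]'
python3 - <<'E'
from h import *
st=monitor.get_state();q=st["tool_rot"]; R=Ro.from_quat([q[1],q[2],q[3],q[0]]).as_matrix()
print("x ang",np.arctan2(R[1,0],R[0,0]),st["tcp_pos"],st["joint_pos"][[0,5]])
c=np.cos(4.25);s=np.sin(4.25); d=np.array([.4699,.0065])-st["tcp_pos"][:2]; print("in final frame",d[0]*c+d[1]*s, d[0]*s-d[1]*c)
E
```

```text
time_s: 31.5
tcp_pos: [0.5027, -0.0441, 0.1349]
tool_rot: [-0.0, 0.432, 0.902, 0.0]
force: [-1.1, -0.0, -0.5]
grip_width: 0.322
grasp_force: 0.0
time_s: 32.75
tcp_pos: [0.5027, -0.0441, 0.1349]
tool_rot: [0.0, -0.448, 0.894, 0.0]
force: [0.8, 0.0, 0.2]
grip_width: 0.325
grasp_force: 0.0
x ang -2.2129950732247265 [ 0.50268419 -0.04408189  0.13488092] [-0.18009985 -2.67998032]
in final frame -0.030645634881384498 0.05190544394850686
```

```bash
python3 -m creep '[[[0.03,-0.0103,0.0283,0,0],[0.03,-0.0103,0.0284,0,0],[0.03,0,0,0,-0.1],[0.03,0,0,0,-0.1],[0.03,0,0,0,0],[0.03,0,0,0.028,0],[0.03,0,0,0.028,0],[0.03,0,0,0,0],[0.02,0,0,0,0],[0.02,0,0,0,0]]]'; python3 c.py d
```

```text
time_s: 34.0
tcp_pos: [0.4707, 0.0062, 0.0799]
tool_rot: [0.001, -0.532, 0.847, -0.0]
force: [-0.4, 1.0, 0.2]
grip_width: 0.22
grasp_force: 0.0
TCP in tool frame rel hub mm [ 43.3 -13.1] tool-x turned cw from start 0.276 Force tool [-0.7  0.8 -0.2] j6 -2.78 z 0.0799 w 20.448775512273762 t 34.0
```

```bash
python3 -m creep '[[[0.02,0,0.004,0,0],[0.02,0.0012,0.0066,0.0003,0],[0.02,0.0005,0.0066,0.0003,0],[0.02,-0.0014,0.008,0.0003,0.18],[0.02,-0.0014,0.008,0.0003,0.18],[0.02,-0.0015,0.008,0.0003,0.18],[0.02,-0.0014,0.008,0.0003,0.18],[0.02,-0.0014,0.008,0.0003,0.18],[0.02,-0.0015,0.008,0.0003,0.18],[0.02,-0.0014,0.008,0.0003,0.18]]]'; python3 c.py d
```

```text
time_s: 35.25
tcp_pos: [0.4322, 0.061, 0.0762]
tool_rot: [-0.0, 0.071, 0.997, -0.0]
force: [0.3, -5.7, -1.1]
grip_width: 0.216
grasp_force: 2.3
TCP in tool frame rel hub mm [46.4  3.5] tool-x turned cw from start 1.541 Force tool [-1.1 -5.6  1.1] j6 -1.39 z 0.0762 w 20.11797969292907 t 35.25
```

```bash
python3 -m creep '[[[0.02,-0.0017,0.0082,0.0003,0.184],[0.02,-0.0017,0.0082,0.0003,0.184],[0.02,-0.0017,0.0082,0.0003,0.184],[0.02,-0.0017,0.0082,0.0003,0.184],[0.02,-0.0017,0.0082,0.0003,0.184],[0.02,0,0,0,0],[0.02,0,0,0,0],[0.02,0,0,0,0],[0.02,0,0,0,0],[0.02,0,0,0,0]]]'; python3 c.py d
```

```text
time_s: 36.5
tcp_pos: [0.4582, 0.0918, 0.0745]
tool_rot: [-0.001, 0.503, 0.864, -0.0]
force: [-4.9, 0.5, 1.4]
grip_width: 0.216
grasp_force: 2.2
TCP in tool frame rel hub mm [45.1  3.3] tool-x turned cw from start 2.453 Force tool [ 2.9 -4.  -1.4] j6 -0.42 z 0.0745 w 20.088904015639656 t 36.5
```

```bash
python3 -m creep '[[[0.02,-0.0002,0.0018,0,0.04],[0.02,-0.0002,0.0018,0,0.04],[0.02,-0.0002,0.0018,0,0.04],[0.02,0,0,0,0],[0.02,0,0,0,0],[0.02,0,0,0,0],[0.02,0,0,0,0],[0.02,0,0,0,0],[0.02,0,0,0,0],[0.02,0,0,0,0]]]'; python3 c.py d
```

```text
time_s: 37.75
tcp_pos: [0.4633, 0.0936, 0.0744]
tool_rot: [-0.001, 0.554, 0.833, -0.0]
force: [-5.7, 1.0, -1.9]
grip_width: 0.214
grasp_force: 2.3
TCP in tool frame rel hub mm [45.   3.3] tool-x turned cw from start 2.573 Force tool [ 3.1 -4.9  2. ] j6 -0.3 z 0.0744 w 19.88655775124492 t 37.75
```

```bash
python3 -m creep '[[[0.02,-0.0002,0.0018,0,0.04],[0.02,-0.0002,0.0018,0,0.04],[0.02,-0.0002,0.0018,0,0.04],[0.02,0,0,0,0],[0.02,0,0,0,0],[0.02,0,0,0,0],[0.02,0,0,0,0],[0.02,0,0,0,0],[0.02,0,0,0,0],[0.02,0,0,0,0]]]'; python3 c.py d
```

```text
time_s: 39.0
tcp_pos: [0.469, 0.095, 0.0744]
tool_rot: [-0.0, 0.603, 0.797, -0.0]
force: [-5.0, 0.6, -3.6]
grip_width: 0.219
grasp_force: 2.4
TCP in tool frame rel hub mm [44.7  3.7] tool-x turned cw from start 2.694 Force tool [ 1.9 -4.6  3.6] j6 -0.17 z 0.0744 w 20.373461339025557 t 39.0
```

```bash
python3 -m creep '[[[0.02,-0.0002,0.0018,0.0004,0.04],[0.02,-0.0001,0.0018,0.0004,0.04],[0.02,-0.0001,0.0018,0.0004,0.04],[0.02,0,0,0,0],[0.02,0,0,0,0],[0.02,0,0,0,0],[0.02,0,0,0,0],[0.02,0,0,0,0],[0.02,0,0,0,0],[0.02,0,0,0,0]]]'; python3 c.py d
```

```text
time_s: 40.25
tcp_pos: [0.4749, 0.0958, 0.0735]
tool_rot: [0.0, 0.651, 0.759, 0.0]
force: [-3.9, 1.4, 1.4]
grip_width: 0.214
grasp_force: 2.1
TCP in tool frame rel hub mm [44.8  4.2] tool-x turned cw from start 2.815 Force tool [ 2.  -3.7 -1.4] j6 -0.05 z 0.0735 w 19.917195341874375 t 40.25
```

```bash
python3 -m creep '[[[0.02,-0.0002,0.0018,0,0.04],[0.02,-0.0002,0.0018,0,0.04],[0.02,-0.0002,0.0018,0,0.04],[0.02,0,0,0,0],[0.02,0,0,0,0],[0.02,0,0,0,0],[0.02,0,0,0,0],[0.02,0,0,0,0],[0.02,0,0,0,0],[0.02,0,0,0,0]]]'; python3 c.py d
```

```text
time_s: 41.5
tcp_pos: [0.4802, 0.0959, 0.0734]
tool_rot: [-0.0, 0.695, 0.719, -0.0]
force: [-2.9, -0.8, -1.2]
grip_width: 0.217
grasp_force: 2.1
TCP in tool frame rel hub mm [44.8  4.1] tool-x turned cw from start 2.935 Force tool [-0.7 -2.9  1.2] j6 0.07 z 0.0734 w 20.16286811859135 t 41.5
```

```bash
python3 -m creep '[[[0.02,-0.0002,0.0018,0,0.04],[0.02,-0.0002,0.0018,0,0.04],[0.02,-0.0002,0.0018,0,0.04],[0.02,0,0,0,0],[0.02,0,0,0,0],[0.02,0,0,0,0],[0.02,0,0,0,0],[0.02,0,0,0,0],[0.02,0,0,0,0],[0.02,0,0,0,0]]]'; python3 c.py d
```

```text
time_s: 42.75
tcp_pos: [0.4856, 0.0953, 0.0734]
tool_rot: [-0.0, 0.737, 0.676, -0.0]
force: [-4.4, -1.0, -3.0]
grip_width: 0.212
grasp_force: 2.2
TCP in tool frame rel hub mm [44.9  4.2] tool-x turned cw from start 3.055 Force tool [-1.3 -4.3  3. ] j6 0.19 z 0.0734 w 19.745089154732653 t 42.75
```

```bash
python3 -m creep '[[[0.02,-0.0002,0.0018,0.0004,0.04],[0.02,-0.0002,0.0018,0.0004,0.04],[0.02,-0.0002,0.0018,0.0004,0.04],[0.02,0,0,0,0],[0.02,0,0,0,0],[0.02,0,0,0,0],[0.02,0,0,0,0],[0.02,0,0,0,0],[0.02,0,0,0,0],[0.02,0,0,0,0]]]'; python3 c.py d
```

```text
time_s: 44.0
tcp_pos: [0.4903, 0.0943, 0.0725]
tool_rot: [-0.001, 0.776, 0.631, -0.0]
force: [-9.0, 1.4, 6.0]
grip_width: 0.217
grasp_force: 4.8
TCP in tool frame rel hub mm [45.   3.5] tool-x turned cw from start 3.175 Force tool [-0.5 -9.1 -5.9] j6 0.3 z 0.0725 w 20.14965937414895 t 44.0
```

```bash
python3 -m creep '[[[0.02,-0.0002,0.0012,0,0.026],[0.02,-0.0002,0.0012,0,0.026],[0.02,0,0,0,0],[0.02,0,-0.0045,0,0],[0.02,0,0,0,0],[0.025,0,0,-0.031,0],[0.03,0,0,-0.031,0],[0.03,0,0,0,-0.172],[0.03,0,0,0,-0.172],[0.03,0,0,0,-0.173]]]'
python3 - <<'E'
from h import *
st=monitor.get_state();q=st["tool_rot"]; R=Ro.from_quat([q[1],q[2],q[3],q[0]]).as_matrix()
print("x ang",np.arctan2(R[1,0],R[0,0]),st["tcp_pos"],st["joint_pos"][[0,5]])
c=np.cos(1.83);s=np.sin(1.83); d=np.array([.645,.0622])-st["tcp_pos"][:2]; print("in final frame",d[0]*c+d[1]*s, d[0]*s-d[1]*c)
E
```

```text
time_s: 45.25
tcp_pos: [0.4904, 0.0945, 0.1352]
tool_rot: [0.001, 0.608, 0.794, 0.001]
force: [-0.4, -0.4, 0.2]
grip_width: 0.322
grasp_force: 0.0
x ang 1.835407720080687 [0.49038588 0.09445045 0.13521018] [ 0.09692981 -0.16781912]
in final frame -0.07080238832343339 0.1411830019102157
```

```bash
python3 -m creep '[[[0.03,-0.0236,0.0471,0,0],[0.03,-0.0236,0.047,0,0],[0.03,-0.0236,0.047,0,0],[0.03,0,0,0,0],[0.03,0,0,0,0],[0.03,0,0,0.028,0],[0.03,0,0,0.028,0],[0.03,0,0,0,0],[0.02,0,0,0,0],[0.02,0,0,0,0]]]'; python3 c.py b
```

```text
time_s: 46.5
tcp_pos: [0.6439, 0.0621, 0.0798]
tool_rot: [0.001, 0.61, 0.793, 0.001]
force: [0.8, -0.3, 0.7]
grip_width: 0.224
grasp_force: 0.0
TCP in tool frame rel hub mm [44.6  5.7] tool-x turned cw from start -0.152 Force tool [-0.5  0.7 -0.7] j6 -0.24 z 0.0798 w 20.846796664282483 t 46.5
```

```bash
python3 -m creep '[[[0.02,0,0.005,0,0],[0.02,-0.0026,0.0078,0.0003,0.18],[0.02,-0.0026,0.0078,0.0003,0.18],[0.02,-0.0026,0.0078,0.0003,0.18],[0.02,-0.0026,0.0078,0.0003,0.18],[0.02,-0.0026,0.0078,0.0003,0.18],[0.02,-0.0026,0.0078,0.0003,0.18],[0.02,-0.0026,0.0078,0.0003,0.18],[0.02,-0.0026,0.0078,0.0003,0.18],[0.02,-0.0026,0.0078,0.0003,0.18]]]'; python3 c.py b
```

```text
time_s: 47.75
tcp_pos: [0.6949, 0.0171, 0.0756]
tool_rot: [-0.001, 0.995, 0.102, -0.001]
force: [-3.7, 3.1, 0.3]
grip_width: 0.218
grasp_force: 2.3
TCP in tool frame rel hub mm [44.   9.6] tool-x turned cw from start 1.474 Force tool [-3.  -3.8 -0.3] j6 1.32 z 0.0756 w 20.25250159781087 t 47.75
```

```bash
python3 -m creep '[[[0.02,-0.0024,0.0073,0.0003,0.168],[0.02,-0.0023,0.0073,0.0003,0.168],[0.02,-0.0024,0.0073,0.0003,0.168],[0.02,-0.0023,0.0073,0.0003,0.168],[0.02,-0.0024,0.0073,0.0003,0.168],[0.02,0,0,0,0],[0.02,0,0,0,0],[0.02,0,0,0,0],[0.02,0,0,0,0],[0.02,0,0,0,0]]]'; python3 c.py b
```

```text
time_s: 49.0
tcp_pos: [0.6795, -0.0172, 0.0741]
tool_rot: [-0.0, 0.951, -0.31, 0.0]
force: [1.2, 4.6, 0.2]
grip_width: 0.217
grasp_force: 2.1
TCP in tool frame rel hub mm [44.4 10.6] tool-x turned cw from start 2.308 Force tool [-1.8 -4.4 -0.2] j6 2.11 z 0.0741 w 20.141198569047248 t 49.0
```

```bash
python3 -m creep '[[[0.02,-0.0005,0.0018,0,0.037],[0.02,-0.0005,0.0018,0,0.037],[0.02,-0.0005,0.0018,0,0.037],[0.02,0,0,0,0],[0.02,0,0,0,0],[0.02,0,0,0,0],[0.02,0,0,0,0],[0.02,0,0,0,0],[0.02,0,0,0,0],[0.02,0,0,0,0]]]'; python3 c.py b
```

```text
time_s: 50.25
tcp_pos: [0.6748, -0.0206, 0.0741]
tool_rot: [-0.0, 0.932, -0.362, 0.0]
force: [3.2, 3.4, 0.1]
grip_width: 0.216
grasp_force: 2.0
TCP in tool frame rel hub mm [44.2 11.2] tool-x turned cw from start 2.419 Force tool [ 0.1 -4.6 -0.1] j6 2.21 z 0.0741 w 20.11928738043434 t 50.25
```

```bash
python3 -m creep '[[[0.02,-0.0005,0.0018,0,0.037],[0.02,-0.0005,0.0018,0,0.037],[0.02,-0.0005,0.0018,0,0.037],[0.02,0,0,0,0],[0.02,0,0,0,0],[0.02,0,0,0,0],[0.02,0,0,0,0],[0.02,0,0,0,0],[0.02,0,0,0,0],[0.02,0,0,0,0]]]'; python3 c.py b
```

```text
time_s: 51.5
tcp_pos: [0.67, -0.0234, 0.0741]
tool_rot: [-0.0, 0.911, -0.413, 0.0]
force: [4.6, 1.7, -0.1]
grip_width: 0.213
grasp_force: 2.0
TCP in tool frame rel hub mm [44.1 11.7] tool-x turned cw from start 2.53 Force tool [ 1.7 -4.5  0.1] j6 2.32 z 0.0741 w 19.7661700474069 t 51.5
```

```bash
python3 -m creep '[[[0.02,-0.0005,0.0018,0.0002,0.037],[0.02,-0.0005,0.0018,0.0002,0.037],[0.02,-0.0005,0.0018,0.0002,0.037],[0.02,0,0,0,0],[0.02,0,0,0,0],[0.02,0,0,0,0],[0.02,0,0,0,0],[0.02,0,0,0,0],[0.02,0,0,0,0],[0.02,0,0,0,0]]]'; python3 c.py b
```

```text
time_s: 52.75
tcp_pos: [0.6651, -0.0258, 0.0737]
tool_rot: [-0.0, 0.886, -0.463, 0.0]
force: [4.6, -0.3, 1.6]
grip_width: 0.22
grasp_force: 2.1
TCP in tool frame rel hub mm [44.2 12.2] tool-x turned cw from start 2.641 Force tool [ 2.8 -3.6 -1.6] j6 2.43 z 0.0737 w 20.42045198551797 t 52.75
```

```bash
python3 -m creep '[[[0.02,-0.0006,0.0018,0.0002,0.037],[0.02,-0.0006,0.0018,0.0002,0.037],[0.02,-0.0006,0.0018,0.0002,0.037],[0.02,0,0,0,0],[0.02,0,0,0,0],[0.02,0,0,0,0],[0.02,0,0,0,0],[0.02,0,0,0,0],[0.02,0,0,0,0],[0.02,0,0,0,0]]]'; python3 c.py b
```

```text
time_s: 54.0
tcp_pos: [0.6593, -0.027, 0.0729]
tool_rot: [-0.0, 0.859, -0.512, 0.0]
force: [6.0, -0.8, 1.7]
grip_width: 0.214
grasp_force: 2.2
TCP in tool frame rel hub mm [43.7 12.9] tool-x turned cw from start 2.752 Force tool [ 3.6 -4.9 -1.7] j6 2.53 z 0.0729 w 19.945794283832083 t 54.0
```

```bash
python3 -m creep '[[[0.02,-0.0005,0.0018,0,0.037],[0.02,-0.0005,0.0018,0,0.037],[0.02,-0.0005,0.0018,0,0.037],[0.02,0,0,0,0],[0.02,0,0,0,0],[0.02,0,0,0,0],[0.02,0,0,0,0],[0.02,0,0,0,0],[0.02,0,0,0,0],[0.02,0,0,0,0]]]'; python3 c.py b
```

```text
time_s: 55.25
tcp_pos: [0.6537, -0.0281, 0.0728]
tool_rot: [0.0, 0.829, -0.559, -0.0]
force: [4.6, -0.4, 0.8]
grip_width: 0.213
grasp_force: 1.9
TCP in tool frame rel hub mm [43.7 13.5] tool-x turned cw from start 2.863 Force tool [ 2.1 -4.1 -0.8] j6 2.64 z 0.0728 w 19.769031859684105 t 55.25
```

```bash
python3 -m creep '[[[0.02,-0.0006,0.0018,0,0.02],[0.02,-0.0006,0.0018,0,0.02],[0.02,-0.0006,0.0018,0,0.02],[0.02,0,0,0,0],[0.02,0,0,0,0],[0.02,0,0,0,0],[0.02,0,0,0,0],[0.02,0,0,0,0],[0.02,0,0,0,0],[0.02,0,0,0,0]]]'; python3 c.py b
```

```text
time_s: 56.5
tcp_pos: [0.6482, -0.0287, 0.0728]
tool_rot: [0.0, 0.812, -0.583, 0.0]
force: [5.2, -1.8, 0.4]
grip_width: 0.219
grasp_force: 2.1
TCP in tool frame rel hub mm [43.2 16.3] tool-x turned cw from start 2.924 Force tool [ 3.3 -4.3 -0.3] j6 2.7 z 0.0728 w 20.32344531167569 t 56.5
```

```bash
python3 -m creep '[[[0.02,-0.0006,0.0017,0,0.02],[0.02,-0.0006,0.0017,0,0.02],[0.02,-0.0006,0.0017,0,0.02],[0.02,0,0,0,0],[0.02,0,0,0,0],[0.02,0,0,0,0],[0.02,0,0,0,0],[0.02,0,0,0,0],[0.02,0,0,0,0],[0.02,0,0,0,0]]]'; python3 c.py b
```

```text
time_s: 57.75
tcp_pos: [0.6435, -0.0285, 0.073]
tool_rot: [-0.001, 0.794, -0.608, 0.001]
force: [9.6, -1.2, -2.8]
grip_width: 0.217
grasp_force: 4.1
TCP in tool frame rel hub mm [42.8 18.1] tool-x turned cw from start 2.984 Force tool [ 3.7 -8.9  2.8] j6 2.76 z 0.073 w 20.147026087739363 t 57.75
```

```bash
python3 -m creep '[[[0.02,-0.0004,0.001,0,0],[0.02,-0.0004,0.001,0,0],[0.02,0,0,0,0],[0.02,0,0,0,0],[0.02,0,0,0,0],[0.02,0,0,0,0],[0.02,0,0,0,0],[0.02,0,0,0,0],[0.02,0,0,0,0],[0.02,0,0,0,0]]]'; python3 c.py b
```

```text
time_s: 59.0
tcp_pos: [0.642, -0.0285, 0.0731]
tool_rot: [-0.001, 0.794, -0.608, 0.002]
force: [11.3, -2.9, -3.0]
grip_width: 0.22
grasp_force: 5.2
TCP in tool frame rel hub mm [42.3 19.6] tool-x turned cw from start 2.984 Force tool [  5.7 -10.1   3. ] j6 2.76 z 0.0731 w 20.47852551350207 t 59.0
```

```bash
python3 -m creep '[[[0.02,-0.0002,0.0006,0,0],[0.02,0,0,0,0],[0.02,0,0,0,0],[0.02,0,-0.0048,0,0],[0.02,0,0,0,0],[0.025,0,0,-0.03,0],[0.03,0,0,-0.03,0],[0.03,0,0,-0.05,0],[0.03,0.04,0,-0.05,0],[0.03,0.04,0,0,0]]]'
python3 - <<'E'
from h import *
im,d=optics.snapshot("top"); st=monitor.get_state(); print(st["tcp_pos"],st["force"])
s,_=optics.snapshot("scene")
cv2.imwrite("pics/end.png",np.hstack([cv2.resize(im[165:275,130:290,::-1],(400,275)),cv2.resize(s[140:280,150:350,::-1],(393,275))]))
E
```

```text
time_s: 60.25
tcp_pos: [0.6661, -0.1036, 0.2358]
tool_rot: [-0.001, 0.795, -0.607, 0.002]
force: [0.9, -0.8, -0.4]
grip_width: 0.321
grasp_force: 0.0
[ 0.66579802 -0.10814182  0.23302824] [-1.32594398 -3.40612238 -0.68183842]
```

View pics/end.png

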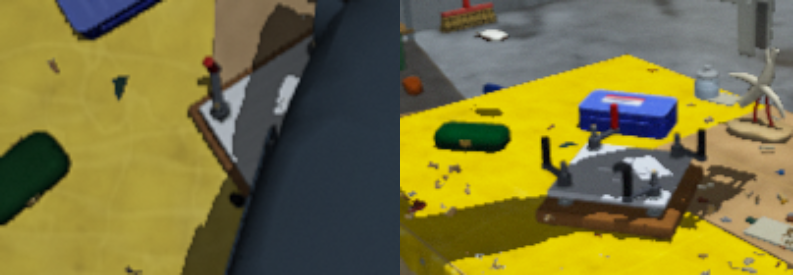

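The final picture shows all four levers swung round, the plate level, the case untouched and the gripper clear.

```bash
python3 -c "
from bench import job; print(job.job_done())"
```

```text
the job is handed in; nothing more can be done
None
```

All four lever nuts were turned clockwise until firm, in the order a (red), c, d, b, and the job was handed in at about 60 s; the last force readings were 9 to 11.5 N, each followed by a final 0.6 to 2.4 mm nudge towards 12 N whose peak I did not read, the arm touched nothing but the handle pins, and I did not re-check the earlier nuts after tightening the later ones.

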